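# Feed an elbowed copper pipe through two clamps into a valve and hold it home

### The job

Pick up the slim elbowed copper pipe and feed its plain end through the near open pipe clamp, then through the far one, and on into the nut of the ball valve until it is fully home against the stop inside, without forcing it. Finish while still gripping the pipe and holding it fully home, so that a mate can tighten the clamps and the nut: do not let go. Leave everything else on the bench where it lies.

Things in the scene. Friction and masses are not known exactly. Their poses are not given: they have to be found in the camera images.
- pipe_center (a point): slim copper pipe with a soldered 90 degree elbow at one end, 15 mm outside diameter, loose, lying flat. This point: middle of its straight run (270 mm from the elbow's corner to the plain end), on its axis, 7.5 mm above the bench at the start. +x runs along the pipe to the plain end, 135 mm away; the elbow's corner is 135 mm the other way, with a level leg 42 mm long to +y
- pipe_tip (a point): centre of the slim pipe's plain open end, on the pipe's axis; its rim is bevelled 1.5 mm; axes as pipe_center
- pipe: the same slim pipe as a body, 0.09 to 0.18 kg; origin under the middle of its straight run, on its underside (7.5 mm under pipe_center), axes the same. The first 25 mm from the elbow's corner are elbow, the rest clear pipe; a grip 50 mm from the corner (85 mm from pipe_center, to -x) stays clear of the near clamp when the pipe is home
- rig: fixed: steel strut channel, 320 x 41 x 21 mm, on the bench, carrying three pipe clamps on studs and a brass ball valve on one level line 78 mm above the bench. Origin on the bench under that line, midway between the two open clamps; +x along the line the way the pipe goes in (near clamp, far clamp, valve), z up. The valve's black lever, top 114 mm up, lies over the valve and the third clamp
- clamp_near (a point): centre of the bore of the first open clamp: rubber-lined ring, 22 mm long along the line (11 mm either side of this point), bore 19 mm, flared to 25 mm over the first 4 mm of the side where the pipe goes in; 30 mm outside diameter, with screw ears 32 mm out to either side; no part of it is more than 16 mm above the line. Axes as rig
- clamp_far (a point): the same for the second open clamp, 100 mm farther along +x of the rig on the same line
- valve_stop (a point): centre of the stop inside the ball valve, on the line, 164 mm from clamp_near along the rig's +x. The nut's mouth is 24 mm before it; it narrows from 25 to 17 mm over 6 mm and is then a 17 mm bore to the stop. Home: the pipe's plain end touches this point. Axes as rig
- wide_pipe: bystander: the same kind of elbowed copper pipe but 28 mm thick and shorter (straight run 200 mm, leg 55 mm); too thick for the clamps. It may lie in either of the two pipe places. Origin under the middle of its straight run; +x to its plain end
- flux_tin: bystander: round low tin, 62 mm across, 34 mm high; origin under its centre
- tape_measure: bystander: tape measure standing on edge, 36 x 68 x 66 mm; origin under its centre
- spray_can: bystander: white aerosol can, 65 mm across, 186 mm high; origin under its centre
- pliers: bystander: water-pump pliers lying flat, 220 mm long, 15 mm high; origin near the pivot
- screwdriver: bystander: screwdriver lying flat, 200 mm long, handle 26 mm thick; origin under its middle
- spirit_level: bystander: short aluminium spirit level on edge, 230 x 22 x 50 mm; origin under its middle

How it is judged (in metres and radians):
On the way, in this order (a step that is already met when the one before it is completed fails the run):
1. the slim pipe is lifted off the bench in the gripper (height (world z) of pipe_center above 0.035 m and contact force between the fingers and pipe above 3 N), for 0.2 s.
2. its plain end is through the near clamp, not yet in the far one (x of pipe_tip in the frame of clamp_near between 0.012 and 0.088 m and y of pipe_tip in the frame of clamp_near between -0.009 and 0.009 m and z of pipe_tip in the frame of clamp_near between -0.009 and 0.009 m and angle between the x axis of pipe and the x axis of rig, either way round below 0.2 rad), for 0.1 s.
3. its plain end is through the far clamp too (x of pipe_tip in the frame of clamp_far above 0.012 m and y of pipe_tip in the frame of clamp_far between -0.007 and 0.007 m and z of pipe_tip in the frame of clamp_far between -0.007 and 0.007 m and angle between the x axis of pipe and the x axis of rig, either way round below 0.08 rad), for 0.1 s.
At the end, for the whole second after the job is handed in: the slim pipe runs through both open clamps with its plain end within 4 mm of the stop in the valve, in line with the clamps within 0.04 rad, at rest, and the fingers still grip it (the grasp point on the pipe, more than 8 N) (x of pipe_tip in the frame of valve_stop above -0.004 m and distance between pipe_tip and valve_stop below 0.006 m and angle between the x axis of pipe and the x axis of rig, either way round below 0.04 rad and y of pipe_center in the frame of clamp_near between -0.006 and 0.006 m and z of pipe_center in the frame of clamp_near between -0.006 and 0.006 m and contact force between the fingers and pipe above 8 N and y of the grasp point in the frame of pipe_center between -0.02 and 0.02 m and z of the grasp point in the frame of pipe_center between -0.03 and 0.03 m and linear speed of pipe below 0.02 m/s); the arm keeps its last pose, push and grip.
It fails at once if the pipe is forced against the clamps or the valve with more than 60 N (contact force between pipe and rig above 60 N).
It fails at once if another thing on the bench is moved by more than 3 cm (distance of any of wide_pipe, flux_tin, tape_measure, spray_can, pliers, screwdriver, spirit_level from where it was at the start of the episode above 0.03 m).
It also fails if it takes over 48 s, if anything falls off the work surface, if the arm or the gripper's body presses on something with over 40 N, if the wrist force passes 120 N, or if a joint passes its speed limit or range.

### The arm

A 6-joint arm with a two-finger parallel gripper is mounted at the origin on the work surface. World frame = base frame: x ahead of the robot, y to its left, z up, the work surface at z = 0. Lengths are in mm, angles in degrees, forces in N, time in s.
With the tool pointing down it reaches from about 350 to 850 mm from the base axis. Payload 8.1 kg.
Tool frame: the origin (TCP) lies on the centre line of the jaws, within the pads' length; the fingertips stand 19 mm ahead of it and the grasp point (between the pads) is the TCP; z points along the fingers, y is the line along which they close (so a half turn about z gives the same grasp; the last joint's range is limited). The gripper opens to 85 mm and grips with 20 to 120 N. Pads are 22 mm wide; open, the fingers measure 114 mm over their backs; the gripper's body (76 mm by 85 mm) begins 54 mm behind the grasp point. The pads swing forward as they close: fully open they stand 13 mm farther back than shut.
Start: joints at [-69.695, 7.471, 85.268, -0, 87.261, -4.893], TCP at [255.475, -542.898, 250.292] pointing down, gripper open.
Joint ranges: [-169.43, 169.43], [-51.17, 129.36], [1.28, 143.12], [-76.62, 256.62], [0, 156.53], [-152.29, 152.29]. Speed limits (degrees/s): [136.94, 136.94, 159.86, 180, 180, 180].

### API

Orientations are given as [roll, pitch, yaw] about the fixed x, y, z axes, in that order (R = Rz(yaw) Ry(pitch) Rx(roll)).
In Python, from bench import r gives the robot as it stands. The module is installed in compiled form; this text tells all that it offers.
- The arm moves only by the tool servo_tool, never from a script. Its arguments are lists of equal length, an entry for each row: "fingers": the finger opening in m, from 0 to 0.0854; "linear": the shift along the tool's x, y, z in m, a list of three; "rotation": the turn, a rotation vector about the tool's x, y, z in degrees, a list of three. A call has 1 to 10 rows; each row is the pose to reach, as a shift and turn from the pose commanded when the call began, along the tool's axes at that moment; what a row does not reach only later rows make up. A row lasts 1/10 s, in which the tool goes at most 50 mm and 8.59 degrees, less where a joint would pass 70% of its speed; a pose out of reach is approached as far as the arm can. A call with a gripper value outside its range is refused whole. The fingers move at their own pace and stop on an object; "force" is the grip in N (left out, the last holds). Time passes only in rows, so rows that repeat a pose let the fingers close. It gives the time, the measured TCP pose, the force, the opening and the grip force at its end, in the units of the state.
- r.sense(): the state, without advancing time (a new reading comes with each control period).
- r.snapshot(name): name is "scene" or "top" or "wrist"; returns a dict with "frame" (480x640x3 uint8, red, green, blue), "fx", "fy", "cx", "cy" (pixels), "camera_from_world" (4x4, takes a point from world to camera coordinates). Camera axes: x right, y up, looking along -z (the intrinsics and any distortion apply to the point x, -y, -z); pixel columns grow to the right and rows downward; lengths in mm; the calibration is good to about 2 mm. A picture is of the moment at which its call begins. There is no depth.
- r.hand_in(): hands the job in; it is judged then, once.
The state is a dict: "time": time; "joint_pos": joint angles; "qd": joint speeds; "joint_efforts": joint torques, N m; "tool_pos": TCP position; "tcp_rot": TCP orientation; "ft_force": force on the tool from outside, world axes, zero at the start; "wrist_torque": the same for the moment, N m; "finger_gap": finger opening in mm; "grip_force": force on a finger pad.
Only numpy, scipy, OpenCV 4.12 (cv2) and the standard library are available. Lean on these libraries where they do the work, as an engineer would, in place of code of your own. Each camera call takes 0.05 s, during which the arm holds its last target. There are 200 camera calls.

## Working session

There is one attempt and no reset: what is moved stays moved. The work goes in short steps, Python scripts to look and compute and a tool call to move; the robot and the scene stay as the last step left them, time stands still between calls to the robot, and variables do not carry over. Pictures are saved under pics/ and viewed, at most 10 in all, crops included, and the job is handed in when it is done.

Besides the shell and the picture viewer there is one more tool, called after "Call:" in YAML: its name, and indented under it one key for each argument. servo_tool: Moves the arm, as the interface text tells. Its arguments: {"type":"object","properties":{"fingers":{"type":"array","items":{"type":"number"}},"linear":{"type":"array","items":{"type":"array","items":{"type":"number"}}},"rotation":{"type":"array","items":{"type":"array","items":{"type":"number"}}},"force":{"type":"number"}},"required":["fingers","linear","rotation"]}

```bash
mkdir -p pics; cat > h.py <<'E'
import numpy as np, cv2, pickle
from bench import r
def snap(n,f):
    s=r.snapshot(n); cv2.imwrite(f'pics/{f}.png',cv2.cvtColor(np.asarray(s['frame']),cv2.COLOR_RGB2BGR)); pickle.dump(s,open(f'pics/{f}.pkl','wb')); return s
def load(f): return pickle.load(open(f'pics/{f}.pkl','rb'))
def ray(s,u,v):
    M=np.array(s['camera_from_world']); R=M[:3,:3]; t=M[:3,3]
    d=np.array([(u-s['cx'])/s['fx'],-(v-s['cy'])/s['fy'],-1.]); return -R.T@t, R.T@d
def plane(s,u,v,z):
    o,d=ray(s,u,v); return o+d*(z-o[2])/d[2]
def proj(s,p):
    M=np.array(s['camera_from_world']); q=M[:3,:3]@np.array(p,float)+M[:3,3]
    return s['cx']+s['fx']*q[0]/-q[2], s['cy']-s['fy']*q[1]/-q[2]
E
python3 - <<'E'
from h import *
for n in('top','scene'):
    s=snap(n,n+'0'); print([k for k in s], s['fx'],s['cx'],s['cy'],ray(s,320,240))
print(r.sense())
E
```

```text
['frame', 'fx', 'fy', 'cx', 'cy', 'camera_from_world'] 593.6498766189054 318.5948916035135 237.75432697775193 (array([ 400.29243551,   14.8312636 , 1474.36821316]), array([ 0.1198782 , -0.01796407, -0.9926361 ]))
['frame', 'fx', 'fy', 'cx', 'cy', 'camera_from_world'] 541.3443233782481 313.8247442569435 234.20756112111104 (array([1113.94048907, -722.79488436,  923.34069298]), array([-0.41348554,  0.58035406, -0.70175743]))
{'time': 0.1, 'joint_pos': array([-6.96936305e+01,  7.51316638e+00,  8.53255796e+01,  9.86224605e-04,
        8.72613239e+01, -4.89392644e+00]), 'qd': array([ 0.00573612, -0.1216259 , -0.12523592, -0.09453322, -0.08895991,
        0.01444817]), 'joint_efforts': array([ 1.47664043e-03, -5.70951068e+01, -5.01942408e+01, -1.70238691e-04,
        8.16840300e-03, -7.01704789e-05]), 'tool_pos': array([ 255.32000153, -542.43331254,  249.30009246]), 'tcp_rot': array([-1.79900379e+02, -9.51851238e-03,  2.52002397e+01]), 'ft_force': array([-0.43963495, -0.06536957, -0.07065129]), 'wrist_torque': array([-0.00301632,  0.03087535,  0.01038017]), 'grip_force': 0.0, 'finger_gap': 85.3089475382409}
```

View pics/top0.png

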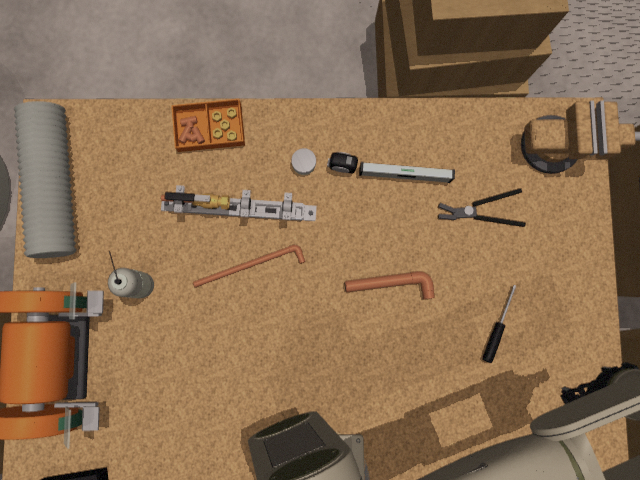

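View pics/scene0.png

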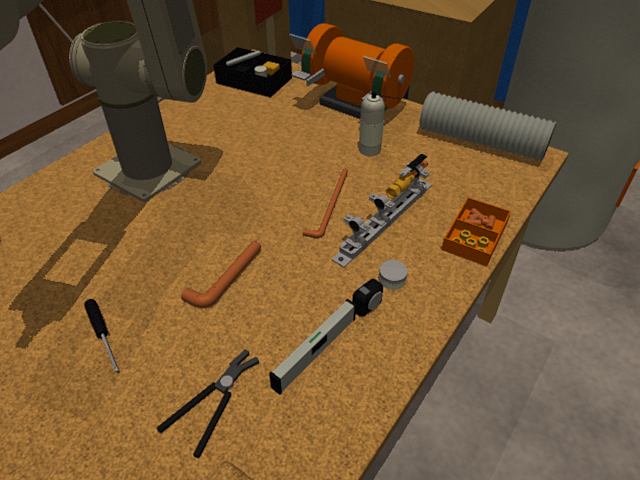

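Top view: the slim pipe runs from its tip at (196,284) to the corner at (297,249). The rig's near clamp is at about (287,205), the far one at (246,203) and the nut at (225,202). The wide pipe is at (385,284).

```bash
cat > m.py <<'E'
from h import *
s=load('top0'); f=np.asarray(s['frame']); hsv=cv2.cvtColor(f,cv2.COLOR_RGB2HSV)
b,g,rr=f[...,2].astype(int),f[...,1].astype(int),f[...,0].astype(int)
print(f[268,240],f[300,240],f[284,390],hsv[268,240],hsv[300,240])
E
python3 m.py; python3 - <<'E'
from h import *
s=load('top0')
for n,u,v,z in [('tip',196,284,7.5),('corner',297,249,7.5),('leg',301,262,7.5),('near',287,205,78),('far',246,203,78),('nut',225,202,78),('can',120,280,186)]: print(n,plane(s,u,v,z).round(1))
for n in('top0','scene0'):
    f=load(n)['frame']; c=f[160:300,150:350] if n=='top0' else f[140:280,290:450]
    cv2.imwrite('pics/c_'+n+'.png',cv2.cvtColor(cv2.resize(c,None,fx=4,fy=4,interpolation=cv2.INTER_CUBIC),cv2.COLOR_RGB2BGR))
E
```

```text
[160 100  70] [175 136  95] [142  88  62] [ 10 143 160] [ 15 117 175]
tip [470.5 294.2   7.5]
corner [555.3  45.6   7.5]
leg [522.9  35.8   7.5]
near [653.5  67.5  78. ]
far [659.  165.2  78. ]
nut [661.7 215.2  78. ]
can [471.9 423.8 186. ]
```

View pics/c_top0.png

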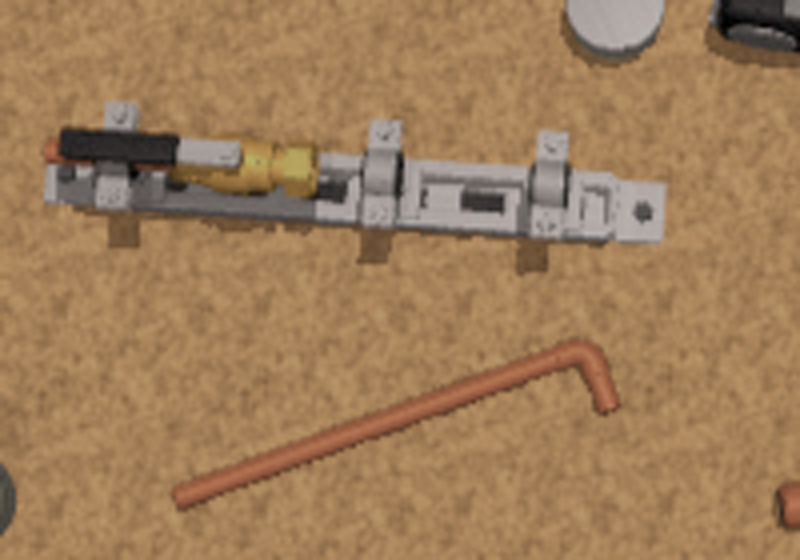

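```bash
cat >> h.py <<'E'
from scipy.spatial.transform import Rotation as Ro
def delta(p,yaw,roll=180.,pitch=0.,cmd=None):
    """tool-frame shift (m) and rotvec (deg) from measured pose to target"""
    q=r.sense() if cmd is None else cmd
    R0=Ro.from_euler('xyz',q['tcp_rot'],degrees=True); R1=Ro.from_euler('xyz',[roll,pitch,yaw],degrees=True)
    return (R0.inv().apply(np.array(p)-q['tool_pos'])/1000).round(4),(R0.inv()*R1).as_rotvec(degrees=True).round(2)
def pipemask(f,reg):
    h=cv2.cvtColor(np.asarray(f),cv2.COLOR_RGB2HSV); lab=cv2.cvtColor(np.asarray(f),cv2.COLOR_RGB2LAB).astype(int)
    m=((lab[...,1]-128)>14).astype(np.uint8); k=np.zeros_like(m); u0,v0,u1,v1=reg; k[v0:v1,u0:u1]=m[v0:v1,u0:u1]; 
    n,L,st,c=cv2.connectedComponentsWithStats(cv2.morphologyEx(k,cv2.MORPH_OPEN,np.ones((2,2)))); i=1+st[1:,4].argmax(); return (L==i),st[i]
def pipefit(s,reg,z=7.5):
    m,st=pipemask(s['frame'],reg); v,u=np.nonzero(m)
    P=np.array([plane(s,a,b,z)[:2] for a,b in zip(u,v)]); return P,st
E
python3 - <<'E'
from h import *
s=load('top0'); P,st=pipefit(s,(150,230,330,310)); print(st,len(P))
d=np.array([-.323,.946])
for _ in range(4):
    n=np.array([-d[1],d[0]]); t=P@d; lo=t.max()-210; S=P[t>lo]
    vx,vy,x,y=cv2.fitLine(S.astype(np.float32),cv2.DIST_HUBER,0,.01,.01).ravel(); d=np.array([vx,vy])*np.sign(vy); c=np.array([x,y])
t=(P-c)@d; tip=c+d*(t.max()); print('yaw',np.degrees(np.arctan2(d[1],d[0])),'tip',tip,'len',np.ptp(t), 'grasp',tip-220*d,'wid',np.ptp((S-c)@np.array([-d[1],d[0]])))
g=tip-220*d; print(delta([g[0],g[1],220],np.degrees(np.arctan2(d[1],d[0]))))
E
```

```text
[194 246 112  42 717] 717
yaw 109.90895 tip [467.90280083 298.22573871] len 277.20911221919323 grasp [542.81862572  91.37405414] wid 14.740652892736303
(array([ 0.53  , -0.451 ,  0.0302]), array([-7.000e-02, -8.000e-02, -8.471e+01]))
```

Call:
servo_tool:
  fingers: [0.085, 0.085, 0.085, 0.085, 0.085, 0.085, 0.085, 0.085, 0.085, 0.085]
  linear:
    - [0.53, -0.451, 0.03]
    - [0.53, -0.451, 0.03]
    - [0.53, -0.451, 0.03]
    - [0.53, -0.451, 0.03]
    - [0.53, -0.451, 0.03]
    - [0.53, -0.451, 0.03]
    - [0.53, -0.451, 0.03]
    - [0.53, -0.451, 0.03]
    - [0.53, -0.451, 0.03]
    - [0.53, -0.451, 0.03]
  rotation:
    - [0, 0, -8]
    - [0, 0, -16]
    - [0, 0, -24]
    - [0, 0, -32]
    - [0, 0, -40]
    - [0, 0, -48]
    - [0, 0, -56]
    - [0, 0, -64]
    - [0, 0, -72]
    - [0, 0, -80]

```text
time: 1.1
tool_pos: [462.1, -86.0, 228.5]
tcp_rot: [180.0, 0.0, 105.5]
ft_force: [2.0, -0.4, -0.0]
finger_gap: 85.4
grip_force: 0.0
```

```bash
python3 -c "
from h import *
print(delta([542.8,91.4,220],109.9),r.sense()['tool_pos'])"
```

```text
(array([0.1493, 0.1252, 0.0085]), array([ 0.  ,  0.01, -4.38])) [462.11223882 -85.9750458  228.53265198]
```

Call:
servo_tool:
  fingers: [0.085, 0.085, 0.085, 0.085, 0.085, 0.085, 0.085]
  linear:
    - [0.15, 0.125, 0.0085]
    - [0.15, 0.125, 0.0085]
    - [0.15, 0.125, 0.0085]
    - [0.15, 0.125, 0.0085]
    - [0.15, 0.125, 0.0085]
    - [0.15, 0.125, 0.0085]
    - [0.15, 0.125, 0.0085]
  rotation:
    - [0, 0, -4.4]
    - [0, 0, -4.4]
    - [0, 0, -4.4]
    - [0, 0, -4.4]
    - [0, 0, -4.4]
    - [0, 0, -4.4]
    - [0, 0, -4.4]

```text
time: 1.8
tool_pos: [542.8, 88.8, 219.9]
tcp_rot: [-179.9, 0.0, 109.6]
ft_force: [0.6, 0.6, -0.1]
finger_gap: 85.2
grip_force: 0.0
```

```bash
python3 -c "
from h import *
s=snap('wrist','w1');print(s['fx'],ray(s,320,240),r.sense()['tool_pos'])
for p in ([542.8,91.4,7.5],[467.9,298.2,7.5],[653.5,67.5,78],[659,165,78]): print(proj(s,p))"
```

```text
335.2191023295143 (array([516.29626145, 165.23724743, 343.63553695]), array([ 0.1197746 , -0.30205521, -0.94585844])) [542.8333972   88.39526824 220.1609328 ]
(np.float64(316.3607685016566), np.float64(205.9053799062375))
(np.float64(315.1463660311623), np.float64(-57.334572835982016))
(np.float64(425.5087329771138), np.float64(290.38751331364097))
(np.float64(484.8627413748078), np.float64(188.93457460503723))
```

View pics/w1.png

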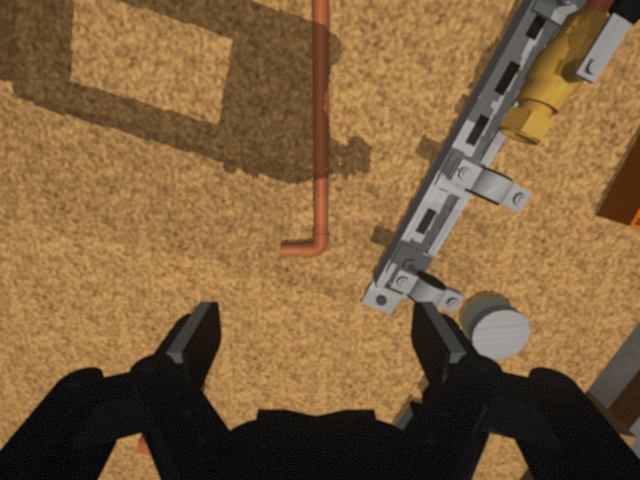

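Wrist view: the slim pipe runs vertically at u≈321 with its corner at (321,245). The near clamp is at about (428,288), the far one at (490,183) and the nut at (523,125).

```bash
python3 - <<'E'
from h import *
s=load('w1'); P,st=pipefit(s,(260,0,345,262)); print(st)
d=np.array([-.34,.94])
d/=np.linalg.norm(d)
t=P@d; S=P[t>t.min()+45]
vx,vy,x,y=cv2.fitLine(S.astype(np.float32),cv2.DIST_HUBER,0,.01,.01).ravel(); d=np.array([vx,vy])*np.sign(vy); c=np.array([x,y])
n=np.array([-d[1],d[0]]);t=(P-c)@d; cor=c+d*(t.min()+7.5)
print('yaw',np.degrees(np.arctan2(d[1],d[0])),'corner',cor,'grasp',cor+50*d,'wid',np.percentile((S-c)@n,[1,99]))
g=cor+50*d; print('from top',np.array([542.8,91.4])-g)
print(delta([*g,60],np.degrees(np.arctan2(d[1],d[0]))), r.sense()['tool_pos'])
E
```

```text
[ 281    0   49  259 3730]
yaw 110.077354 corner [565.37914749  46.45616834] grasp [548.21471878  93.4176666 ] wid [-6.4001763   7.01474474]
from top [-5.41471878 -2.0176666 ]
(array([0.003 , 0.0068, 0.1602]), array([-0.03,  0.01, -0.55])) [542.8333972   88.39526824 220.1609328 ]
```

Call:
servo_tool:
  fingers: [0.085, 0.085, 0.085, 0.085, 0.085, 0.085, 0.085, 0.085]
  linear:
    - [0.003, 0.005, 0.04]
    - [0.003, 0.005, 0.08]
    - [0.003, 0.005, 0.12]
    - [0.003, 0.005, 0.15]
    - [0.003, 0.005, 0.175]
    - [0.003, 0.005, 0.19]
    - [0.003, 0.005, 0.197]
    - [0.003, 0.005, 0.198]
  rotation:
    - [0, 0, -0.4]
    - [0, 0, -0.4]
    - [0, 0, -0.4]
    - [0, 0, -0.4]
    - [0, 0, -0.4]
    - [0, 0, -0.4]
    - [0, 0, -0.4]
    - [0, 0, -0.4]

```text
time: 2.65
tool_pos: [546.8, 93.4, 22.2]
tcp_rot: [-180.0, -0.0, 109.9]
ft_force: [0.0, 0.5, 0.1]
finger_gap: 84.8
grip_force: 0.0
```

```bash
python3 -c "
from h import *
print(delta([546.5,92.8,21],110.),r.sense()['tool_pos'])"
```

```text
(array([-0.0004, -0.0005,  0.0012]), array([-0.02, -0.  , -0.06])) [546.83489355  93.37533933  22.21509895]
```

Call:
servo_tool:
  fingers: [0.04, 0.01, 0.005, 0.005, 0.005, 0.005, 0.005, 0.005, 0.005, 0.005]
  linear:
    - [0, 0, 0.001]
    - [0, 0, 0.001]
    - [0, 0, 0.001]
    - [0, 0, 0.001]
    - [0, 0, 0.001]
    - [0, 0, 0.001]
    - [0, 0, 0.001]
    - [0, 0, 0.001]
    - [0, 0, 0.001]
    - [0, 0, 0.001]
  rotation:
    - [0, 0, 0]
    - [0, 0, 0]
    - [0, 0, 0]
    - [0, 0, 0]
    - [0, 0, 0]
    - [0, 0, 0]
    - [0, 0, 0]
    - [0, 0, 0]
    - [0, 0, 0]
    - [0, 0, 0]
  force: 80

```text
time: 3.65
tool_pos: [547.4, 94.2, 22.0]
tcp_rot: [180.0, 0.0, 110.0]
ft_force: [-2.2, 0.3, 6.0]
finger_gap: 11.5
grip_force: 78.3
```

```bash
python3 - <<'E'
from h import *
s=snap('top','t2'); q=r.sense(); print(q['tool_pos'],q['tcp_rot'],q['finger_gap'],q['grip_force'],q['ft_force'])
s2=snap('wrist','w2')
E
```

```text
[547.37031935  94.13956514  22.03895198] [1.79949419e+02 1.43055110e-02 1.10009590e+02] 11.532564895758755 78.28232288360596 [-2.21217136  0.06702178  5.93915247]
```

View pics/w2.png

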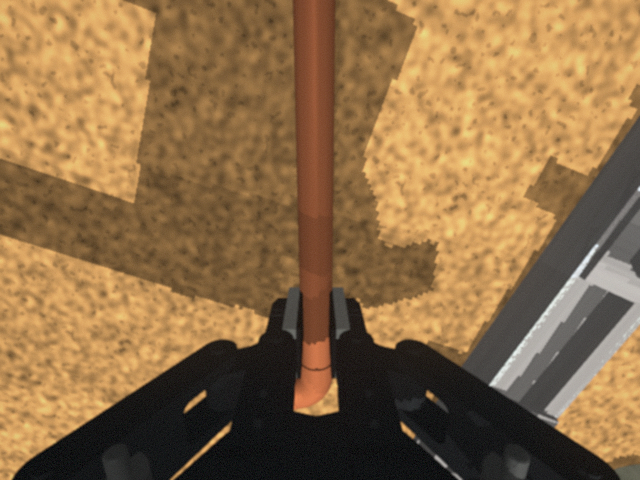

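Wrist view: the pipe is between the pads at (316,320), running straight up the image, and the elbow is at (312,390). I measure it here and in the top view.

```bash
cat >> h.py <<'E'
def line(P,d0,keep):
    d=np.array(d0,float); d/=np.linalg.norm(d); t=P@d; S=P[keep(t)]
    vx,vy,x,y=cv2.fitLine(S.astype(np.float32),cv2.DIST_HUBER,0,.01,.01).ravel(); d=np.array([vx,vy])*np.sign(vy)
    return d,np.array([x,y]),S
E
python3 - <<'E'
from h import *
q=r.sense(); tcp=q['tool_pos'][:2]
s=load('w2'); P,st=pipefit(s,(270,0,360,285)); d,c,S=line(P,[-.34,.94],lambda t:t>-1e9); n=np.array([-d[1],d[0]])
print('wrist yaw',np.degrees(np.arctan2(d[1],d[0])),'lat off of tcp',(tcp-c)@n,'wid',np.percentile((S-c)@n,[1,99]))
s=load('t2'); P,st=pipefit(s,(150,230,330,310)); d,c,S=line(P,[-.34,.94],lambda t:t>t.max()-150); n=np.array([-d[1],d[0]]); t=(P-c)@d
print('top yaw',np.degrees(np.arctan2(d[1],d[0])),'lat off of tcp',(tcp-c)@n,'tip',c+d*t.max(),'tip dist',t.max()-(tcp-c)@d)
E
```

```text
wrist yaw 110.37309 lat off of tcp 0.9003394957660322 wid [-6.88116678  6.94295432]
top yaw 110.3325 lat off of tcp -3.736641232774387 tip [467.54559745 298.84343864] tip dist 219.66916166519886
```

Call:
servo_tool:
  fingers: [0.005, 0.005, 0.005, 0.005, 0.005, 0.005, 0.005, 0.005]
  linear:
    - [0, 0, -0.005]
    - [0, 0, -0.01]
    - [0, 0, -0.02]
    - [0, 0, -0.03]
    - [0, 0, -0.04]
    - [0, 0, -0.05]
    - [0, 0, -0.06]
    - [0, 0, -0.06]
  rotation:
    - [0, 0, 0]
    - [0, 0, 0]
    - [0, 0, 0]
    - [0, 0, 0]
    - [0, 0, 0]
    - [0, 0, 0]
    - [0, 0, 0]
    - [0, 0, 0]
  force: 80

```text
time: 4.55
tool_pos: [548.3, 94.2, 83.5]
tcp_rot: [179.8, 0.0, 110.0]
ft_force: [-0.9, -0.2, -0.4]
finger_gap: 11.7
grip_force: 78.2
```

```bash
python3 - <<'E'
from h import *
s=snap('scene','s3'); q=r.sense(); print(q['tool_pos'],q['tcp_rot'],q['finger_gap'],q['ft_force'],q['wrist_torque'])
f=s['frame'][130:270,270:450]
cv2.imwrite('pics/s3c.png',cv2.cvtColor(cv2.resize(f,None,fx=4,fy=4,interpolation=cv2.INTER_CUBIC),cv2.COLOR_RGB2BGR))
E
```

```text
[547.72399727  94.09672261  82.46627234] [1.79880249e+02 3.39079553e-02 1.10000180e+02] 11.653031295076804 [-1.1012485  -0.1388885  -1.36990456] [-0.0210402  -0.01886108 -0.00201953]
```

View pics/s3c.png

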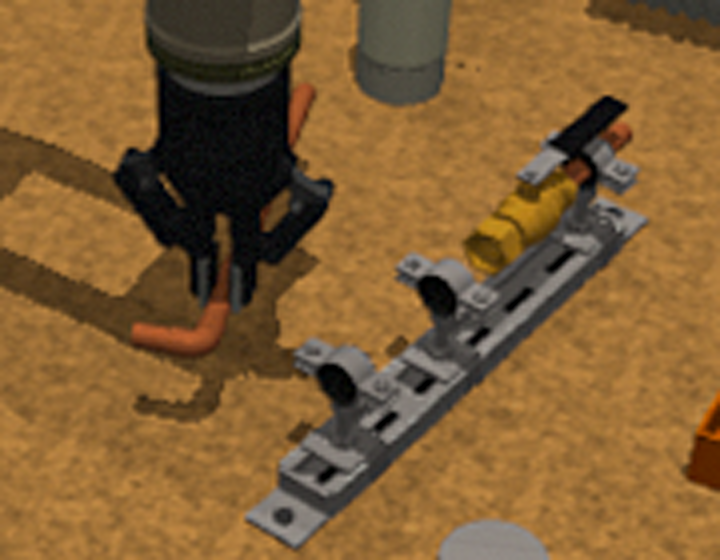

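The scene crop shows the pipe lifted and held level, with the elbow at (205,340). The near clamp is at (340,380), the far one at (440,290) and the nut mouth at (485,245). Next I move above the rig to measure it.

```bash
python3 -c "
from h import *
print(delta([655,54,200],87.))"
```

```text
(array([-0.0744,  0.0873, -0.1173]), array([1.2e-01, 1.0e-02, 2.3e+01]))
```

Call:
servo_tool:
  fingers: [0.005, 0.005, 0.005, 0.005, 0.005, 0.005, 0.005, 0.005, 0.005, 0.005]
  linear:
    - [0, 0, -0.03]
    - [0, 0, -0.06]
    - [0, 0, -0.09]
    - [-0.02, 0.02, -0.117]
    - [-0.035, 0.04, -0.117]
    - [-0.055, 0.06, -0.117]
    - [-0.074, 0.08, -0.117]
    - [-0.074, 0.087, -0.117]
    - [-0.074, 0.087, -0.117]
    - [-0.074, 0.087, -0.117]
  rotation:
    - [0, 0, 0]
    - [0, 0, 0]
    - [0, 0, 0]
    - [0, 0, 5]
    - [0, 0, 10]
    - [0, 0, 15]
    - [0, 0, 20]
    - [0, 0, 23]
    - [0, 0, 23]
    - [0, 0, 23]

```text
time: 5.6
tool_pos: [653.3, 54.4, 197.3]
tcp_rot: [-179.9, 0.0, 87.1]
ft_force: [-0.8, -0.0, -0.6]
finger_gap: 11.4
grip_force: 78.5
```

```bash
python3 - <<'E'
from h import *
s=snap('wrist','w3'); q=r.sense(); print(q['tool_pos'],q['tcp_rot'],q['finger_gap'],ray(s,320,240))
f=s['frame'][0:360,140:500]
cv2.imwrite('pics/w3c.png',cv2.cvtColor(cv2.resize(f,(600,600),interpolation=cv2.INTER_CUBIC),cv2.COLOR_RGB2BGR))
E
```

```text
[653.16743149  54.44836018 197.52326461] [-1.79914889e+02  2.67096184e-03  8.71082897e+01] 11.591101824220846 (array([658.32586614, 135.36263983, 320.99015494]), array([-0.00539125, -0.32489117, -0.94585842]))
```

View pics/w3c.png

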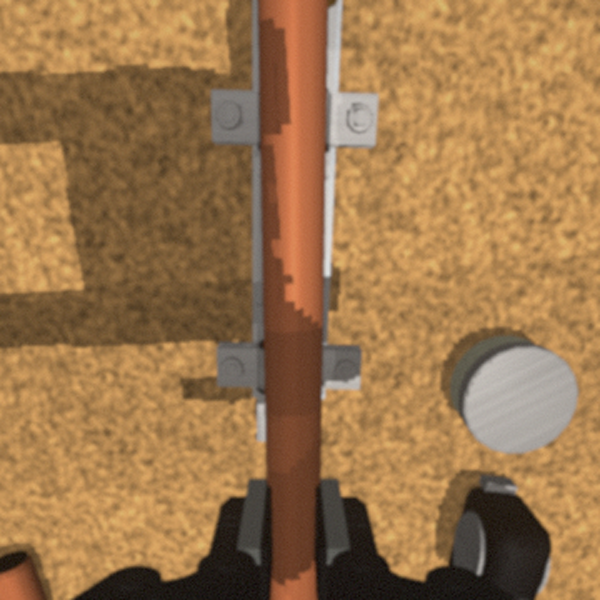

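The crop shows the near clamp's ears spanning (217–361, 343–389) and the far clamp's (211–378, 90–147). The pipe lies almost exactly over the line.

```bash
python3 - <<'E'
from h import *
q=r.sense(); s=load('w3'); tcp=q['tool_pos']; yaw=np.radians(q['tcp_rot'][2]); print(tcp)
X=lambda u,v:(140+u*.6,v*.6)
R=Ro.from_euler('xyz',q['tcp_rot'],degrees=True)
for z in (78,82):
    L=[plane(s,*X(u,v),z) for u,v in((217,366),(361,366),(211,118.5),(378,118.5))]
    n=(L[0]+L[1])/2; f=(L[2]+L[3])/2; d=f-n
    print(z,n.round(1),f.round(1),'ear w',np.linalg.norm(L[1]-L[0]),np.linalg.norm(L[3]-L[2]),'sep',np.linalg.norm(d),'yaw',np.degrees(np.arctan2(d[1],d[0])))
P,st=pipefit(s,(285,0,345,280),tcp[2]-14.5); dd,c,S=line(P,[0,1],lambda t:t>-1e9); n=np.array([-dd[1],dd[0]])
print('pipe yaw',np.degrees(np.arctan2(dd[1],dd[0])),'lat of pipe rel tcp (+ = left)',(c-tcp[:2])@n,'wid',np.percentile((S-c)@n,[1,99]))
# width along pipe -> tilt
t=(S-c)@dd
for a in np.linspace(t.min(),t.max(),5)[:-1]:
    k=(t>=a)&(t<a+20); w=(S[k]-c)@n; print(round(a+c@dd-tcp[:2]@dd), np.ptp(w).round(2))
E
```

```text
[653.16743149  54.44836018 197.52326461]
78 [652.7  68.3  78. ] [660.1 169.   78. ] ear w 64.8940687981418 65.69604923408765 sep 100.91195800890854 yaw 85.78912218595374
82 [652.8  69.4  82. ] [660.1 168.4  82. ] ear w 63.8258103937788 64.61458897080759 sep 99.2507885177635 yaw 85.78912218595369
pipe yaw 86.95763 lat of pipe rel tcp (+ = left) -0.9197909879852841 wid [-6.78618507  6.78623641]
15 13.13
42 14.1
69 13.96
96 14.02
```

```bash
python3 -c "
from h import *
print(delta([633.1,-185.5,92.5],85.8))"
```

```text
(array([-0.2407, -0.0078,  0.105 ]), array([-0.09,  0.  ,  1.31]))
```

Call:
servo_tool:
  fingers: [0.005, 0.005, 0.005, 0.005, 0.005, 0.005, 0.005, 0.005, 0.005, 0.005]
  linear:
    - [-0.03, -0.001, 0]
    - [-0.07, -0.002, 0]
    - [-0.11, -0.003, 0]
    - [-0.15, -0.005, 0]
    - [-0.19, -0.007, 0.01]
    - [-0.22, -0.008, 0.03]
    - [-0.241, -0.008, 0.06]
    - [-0.241, -0.008, 0.09]
    - [-0.241, -0.008, 0.105]
    - [-0.241, -0.008, 0.105]
  rotation:
    - [0, 0, 1.3]
    - [0, 0, 1.3]
    - [0, 0, 1.3]
    - [0, 0, 1.3]
    - [0, 0, 1.3]
    - [0, 0, 1.3]
    - [0, 0, 1.3]
    - [0, 0, 1.3]
    - [0, 0, 1.3]
    - [0, 0, 1.3]

```text
time: 6.65
tool_pos: [631.0, -184.7, 90.1]
tcp_rot: [-179.7, -0.1, 85.8]
ft_force: [-0.0, 0.8, 0.1]
finger_gap: 11.4
grip_force: 78.5
```

```bash
python3 - <<'E'
from h import *
s=snap('scene','s4'); t=snap('top','t4'); q=r.sense(); print(q['tool_pos'],q['tcp_rot'],q['finger_gap'])
print(delta([633.1,-185.5,92.5],85.8))
for n,p in (('near',[652.3,68.8,78]),('far',[659.6,168.7,78]),('tip',[649.2,33.9,78])): print(n,proj(s,p),proj(t,p))
u,v=map(int,proj(s,[650,40,78])); f=s['frame'][v-90:v+60,u-100:u+100]; print(u,v)
cv2.imwrite('pics/s4c.png',cv2.cvtColor(cv2.resize(f,None,fx=4,fy=4,interpolation=cv2.INTER_CUBIC),cv2.COLOR_RGB2BGR))
E
```

```text
[ 633.71937662 -185.31939294   94.25755346] [1.79963596e+02 4.57024347e-03 8.57761330e+01] 10.976568222211846
(array([-0.0002, -0.0006,  0.0018]), array([ 0.04,  0.  , -0.02]))
near (np.float64(356.2233005918305), np.float64(223.24241880100175)) (np.float64(286.4723387822954), np.float64(205.51792020527017))
far (np.float64(381.23754201624456), np.float64(201.22728793374614)) (np.float64(244.5293829301243), np.float64(202.7427064705323))
tip (np.float64(346.75265587268956), np.float64(231.3019111242507)) (np.float64(301.1170213250067), np.float64(206.71403889713562))
348 229
```

View pics/s4c.png

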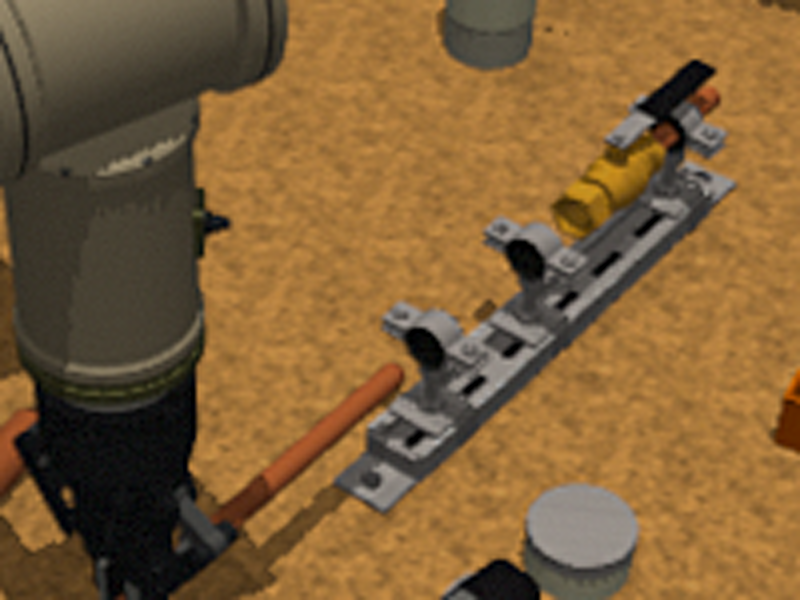

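```bash
python3 - <<'E'
from h import *
q=r.sense(); T=q['tool_pos']; d=np.array([.0732,.9973,0]); print(T)
for n,reg in (('s4',(305,215,352,262)),('t4',(290,195,345,220))):
    s=load(n); m,st=pipemask(s['frame'],reg); v,u=np.nonzero(m); print(n,st)
    for a,b in ((190,220),(160,190),(130,160)):
        A,B=[np.array(proj(s,T+np.array([0,0,-14.5])+d*k)) for k in (a,b)]; e=(B-A)/np.linalg.norm(B-A); w=np.array([-e[1],e[0]])
        Q=np.stack([u,v],1)-A; t=Q@e; k=(t>0)&(t<np.linalg.norm(B-A)); x=Q[k]@w; 
        if k.any(): print((a,b),'resid px',x.mean().round(2),'wid',np.ptp(x).round(1),'n',k.sum(),'end beyond B',((np.stack([u,v],1)-B)@e).max().round(2),'w',w.round(2))
E
```

```text
[ 633.71937662 -185.31939294   94.25755346]
s4 [311 230  39  33 301]
(190, 220) resid px 1.14 wid 6.3 n 71 end beyond B 1.33 w [0.66 0.75]
(160, 190) resid px 1.3 wid 6.3 n 71 end beyond B 12.23 w [0.66 0.75]
(130, 160) resid px 1.23 wid 6.6 n 76 end beyond B 23.43 w [0.66 0.75]
t4 [302 206  44   8 252]
(190, 220) resid px -1.65 wid 5.5 n 68 end beyond B -1.02 w [ 0.07 -1.  ]
(160, 190) resid px -1.75 wid 5.6 n 73 end beyond B 11.58 w [ 0.07 -1.  ]
(130, 160) resid px -1.8 wid 5.7 n 70 end beyond B 24.17 w [ 0.07 -1.  ]
```

Call:
servo_tool:
  fingers: [0.005, 0.005, 0.005]
  linear:
    - [0, 0, 0]
    - [0, 0, 0]
    - [0, 0, 0]
  rotation:
    - [0, 0, 0]
    - [0, 0, 0]
    - [0, 0, 0]

```text
time: 7.05
tool_pos: [634.2, -186.0, 94.8]
tcp_rot: [179.9, 0.0, 85.7]
ft_force: [-0.4, 0.7, -0.5]
finger_gap: 12.1
grip_force: 78.5
```

```bash
python3 -c "
from h import *
print(delta([633.1,-185.5,92.5],85.8),r.sense()['tool_pos'],r.sense()['ft_force'])"
```

```text
(array([ 0.0004, -0.0012,  0.0023]), array([ 0.12,  0.04, -0.07])) [ 634.22630917 -185.98265638   94.78096579] [-0.37853371  0.72756433 -0.54317594]
```

Call:
servo_tool:
  fingers: [0.005, 0.005, 0.005, 0.005, 0.005, 0.005, 0.005, 0.005, 0.005, 0.005]
  linear:
    - [0, -0.001, 0.001]
    - [0, -0.001, 0.002]
    - [0.004, -0.001, 0.002]
    - [0.008, -0.001, 0.002]
    - [0.012, -0.001, 0.002]
    - [0.016, -0.001, 0.002]
    - [0.02, -0.001, 0.002]
    - [0.023, -0.001, 0.002]
    - [0.026, -0.001, 0.002]
    - [0.029, -0.001, 0.002]
  rotation:
    - [0, 0, 0]
    - [0, 0, 0]
    - [0, 0, 0]
    - [0, 0, 0]
    - [0, 0, 0]
    - [0, 0, 0]
    - [0, 0, 0]
    - [0, 0, 0]
    - [0, 0, 0]
    - [0, 0, 0]

```text
time: 8.05
tool_pos: [634.6, -156.8, 91.3]
tcp_rot: [180.0, 0.0, 85.7]
ft_force: [0.2, 0.4, -1.0]
finger_gap: 11.3
grip_force: 78.5
```

```bash
python3 -c "
from h import *
q=r.sense();print(q['tool_pos'],q['ft_force'],q['wrist_torque']); a=(q['tool_pos'][:2]-[651.8,68.8]); d=np.array([.0732,.9973]); print('tip x',a@d+220,'lat',a@[-d[1],d[0]])"
```

```text
[ 634.56426525 -156.79123293   91.31094712] [ 0.24278283  0.39466365 -0.95109601] [-0.07906595 -0.00542769  0.01743047]
tip x -6.243792380364852 lat 0.6759200131730514
```

No contact so far, and the tip is in the flare. I continue in steps.

Call:
servo_tool:
  fingers: [0.005, 0.005, 0.005, 0.005, 0.005, 0.005, 0.005, 0.005, 0.005, 0.005]
  linear:
    - [0.003, 0, 0]
    - [0.006, 0, 0]
    - [0.009, 0, 0]
    - [0.012, 0, 0]
    - [0.016, 0, 0]
    - [0.02, 0, 0]
    - [0.025, 0, 0]
    - [0.03, 0, 0]
    - [0.035, 0, 0]
    - [0.035, 0, 0]
  rotation:
    - [0, 0, 0]
    - [0, 0, 0]
    - [0, 0, 0]
    - [0, 0, 0]
    - [0, 0, 0]
    - [0, 0, 0]
    - [0, 0, 0]
    - [0, 0, 0]
    - [0, 0, 0]
    - [0, 0, 0]

```text
time: 9.05
tool_pos: [637.2, -121.2, 91.2]
tcp_rot: [-180.0, -0.0, 85.7]
ft_force: [0.2, 0.4, -0.7]
finger_gap: 11.8
grip_force: 78.5
```

```bash
cat > st.py <<'E'
from h import *
q=r.sense();print(q['tool_pos'],q['ft_force'],q['wrist_torque']); a=(q['tool_pos'][:2]-[651.8,68.8]); d=np.array([.0732,.9973]); print('tip x',a@d+220,'lat',a@[-d[1],d[0]])
E
python3 st.py
```

```text
[ 637.20027272 -121.23116717   91.24742121] [ 0.18909225  0.43823252 -0.69994835] [-0.03370262  0.02746852  0.06304838]
tip x 29.413216942960418 lat 0.6500265771239447
```

Call:
servo_tool:
  fingers: [0.005, 0.005, 0.005, 0.005, 0.005, 0.005, 0.005, 0.005, 0.005, 0.005]
  linear:
    - [0.006, 0, 0]
    - [0.012, 0, 0]
    - [0.018, 0, 0]
    - [0.024, 0, 0]
    - [0.03, 0, 0]
    - [0.036, 0, 0]
    - [0.042, 0, 0]
    - [0.048, 0, 0]
    - [0.053, 0, 0]
    - [0.053, 0, 0]
  rotation:
    - [0, 0, 0]
    - [0, 0, 0]
    - [0, 0, 0]
    - [0, 0, 0]
    - [0, 0, 0]
    - [0, 0, 0]
    - [0, 0, 0]
    - [0, 0, 0]
    - [0, 0, 0]
    - [0, 0, 0]

```text
time: 10.05
tool_pos: [641.1, -68.5, 91.2]
tcp_rot: [-180.0, -0.0, 85.7]
ft_force: [0.3, -0.3, -0.7]
finger_gap: 11.5
grip_force: 78.5
```

```bash
python3 st.py; python3 - <<'E'
from h import *
s=snap('scene','s5'); f=s['frame'][139:289,288:488]
cv2.imwrite('pics/s5c.png',cv2.cvtColor(cv2.resize(f,None,fx=4,fy=4,interpolation=cv2.INTER_CUBIC),cv2.COLOR_RGB2BGR))
E
```

```text
[641.14386101 -68.4594248   91.23659602] [ 0.29004411 -0.33189468 -0.67030323] [-0.10298572  0.00759097 -0.01402278]
tip x 82.33114626842038 lat 0.5799775148280201
```

View pics/s5c.png

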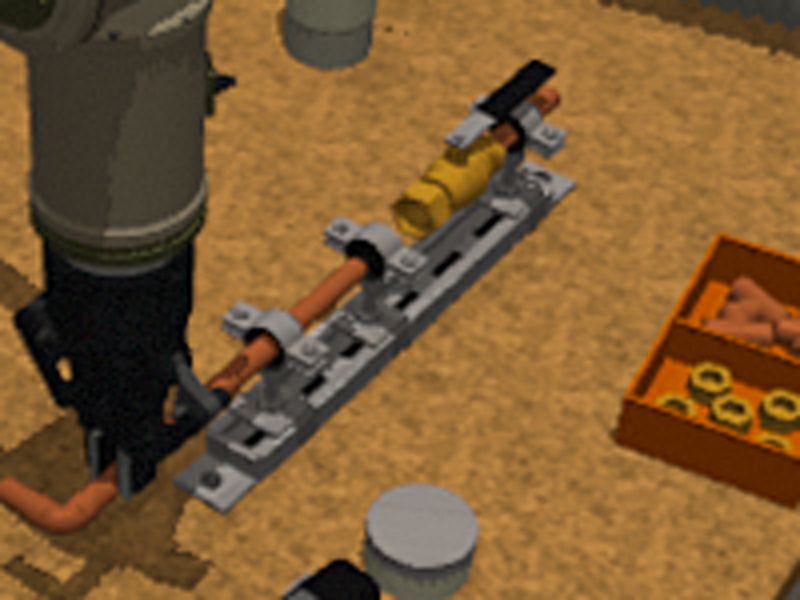

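The picture shows the pipe through the near ring at (270,340) with its tip at (362,268), at the far clamp's mouth and a touch low. I raise it 1 mm and continue.

Call:
servo_tool:
  fingers: [0.005, 0.005, 0.005, 0.005, 0.005, 0.005, 0.005, 0.005, 0.005, 0.005]
  linear:
    - [0, 0.0003, -0.001]
    - [0.004, 0.0003, -0.001]
    - [0.008, 0.0003, -0.001]
    - [0.012, 0.0003, -0.001]
    - [0.016, 0.0003, -0.001]
    - [0.02, 0.0003, -0.001]
    - [0.024, 0.0003, -0.001]
    - [0.029, 0.0003, -0.001]
    - [0.034, 0.0003, -0.001]
    - [0.034, 0.0003, -0.001]
  rotation:
    - [0, 0, 0]
    - [0, 0, 0]
    - [0, 0, 0]
    - [0, 0, 0]
    - [0, 0, 0]
    - [0, 0, 0]
    - [0, 0, 0]
    - [0, 0, 0]
    - [0, 0, 0]
    - [0, 0, 0]

```text
time: 11.1
tool_pos: [644.0, -34.6, 92.2]
tcp_rot: [-180.0, -0.0, 85.7]
ft_force: [-0.2, 0.4, 0.1]
finger_gap: 11.6
grip_force: 78.5
```

```bash
python3 st.py
```

```text
[644.00743399 -34.55268867  92.2367051 ] [-0.24956619  0.41847422  0.1351182 ] [-0.04650778 -0.0094719  -0.0399184 ]
tip x 116.3559477621659 lat 0.20610926880175648
```

Call:
servo_tool:
  fingers: [0.005, 0.005, 0.005, 0.005, 0.005, 0.005, 0.005, 0.005, 0.005, 0.005]
  linear:
    - [0.004, 0, 0]
    - [0.008, 0, 0]
    - [0.012, 0, 0]
    - [0.016, 0, 0]
    - [0.02, 0, 0]
    - [0.023, 0, 0]
    - [0.026, 0, 0]
    - [0.029, 0, 0]
    - [0.032, 0, 0]
    - [0.032, 0, 0]
  rotation:
    - [0, 0, 0]
    - [0, 0, 0]
    - [0, 0, 0]
    - [0, 0, 0]
    - [0, 0, 0]
    - [0, 0, 0]
    - [0, 0, 0]
    - [0, 0, 0]
    - [0, 0, 0]
    - [0, 0, 0]

```text
time: 12.1
tool_pos: [646.4, -3.0, 92.2]
tcp_rot: [-180.0, -0.0, 85.7]
ft_force: [0.3, 0.6, -1.3]
finger_gap: 11.2
grip_force: 78.5
```

```bash
python3 st.py
```

```text
[646.38880246  -3.03820653  92.2489647 ] [ 0.30810426  0.64128707 -1.26159885] [-2.24520200e-02 -9.24026423e-05 -9.62612490e-03]
tip x 147.95965697014444 lat 0.1380305882245687
```

Still free, and the tip is in the nut. I go to about 3 mm short of the stop.

Call:
servo_tool:
  fingers: [0.005, 0.005, 0.005, 0.005, 0.005, 0.005, 0.005]
  linear:
    - [0.002, 0, 0]
    - [0.004, 0, 0]
    - [0.006, 0, 0]
    - [0.008, 0, 0]
    - [0.01, 0, 0]
    - [0.012, 0, 0]
    - [0.012, 0, 0]
  rotation:
    - [0, 0, 0]
    - [0, 0, 0]
    - [0, 0, 0]
    - [0, 0, 0]
    - [0, 0, 0]
    - [0, 0, 0]
    - [0, 0, 0]

```text
time: 12.8
tool_pos: [647.3, 8.8, 92.2]
tcp_rot: [180.0, -0.0, 85.7]
ft_force: [-0.0, -0.2, -0.8]
finger_gap: 11.7
grip_force: 78.5
```

```bash
python3 st.py
```

```text
[647.28850223   8.82532181  92.24929916] [-0.00298278 -0.24995389 -0.81187037] [-0.05649575 -0.00375324  0.00794693]
tip x 159.85701180197202 lat 0.10917027952695915
```

Now I creep forward until contact shows as force along −y.

Call:
servo_tool:
  fingers: [0.005, 0.005, 0.005, 0.005]
  linear:
    - [0.001, 0, 0]
    - [0.002, 0, 0]
    - [0.003, 0, 0]
    - [0.003, 0, 0]
  rotation:
    - [0, 0, 0]
    - [0, 0, 0]
    - [0, 0, 0]
    - [0, 0, 0]

```text
time: 13.2
tool_pos: [647.5, 11.1, 92.2]
tcp_rot: [-180.0, 0.0, 85.7]
ft_force: [0.5, -2.4, -0.8]
finger_gap: 11.6
grip_force: 78.5
```

Call:
servo_tool:
  fingers: [0.005, 0.005, 0.005, 0.005]
  linear:
    - [0.0005, 0, 0]
    - [0.001, 0, 0]
    - [0.001, 0, 0]
    - [0.001, 0, 0]
  rotation:
    - [0, 0, 0]
    - [0, 0, 0]
    - [0, 0, 0]
    - [0, 0, 0]

```text
time: 13.6
tool_pos: [647.5, 11.1, 92.2]
tcp_rot: [-180.0, 0.1, 85.7]
ft_force: [-1.2, -6.5, -0.2]
finger_gap: 11.6
grip_force: 78.5
```

The pipe is stopped, with the reaction rising to 6.5 N and the TCP not moving any further. I let it settle and check once in the scene view.

Call:
servo_tool:
  fingers: [0.005, 0.005, 0.005, 0.005, 0.005]
  linear:
    - [0.0005, 0, 0]
    - [0.0005, 0, 0]
    - [0.0005, 0, 0]
    - [0.0005, 0, 0]
    - [0.0005, 0, 0]
  rotation:
    - [0, 0, 0]
    - [0, 0, 0]
    - [0, 0, 0]
    - [0, 0, 0]
    - [0, 0, 0]

```text
time: 14.1
tool_pos: [647.5, 11.2, 92.2]
tcp_rot: [-180.0, 0.1, 85.7]
ft_force: [-1.0, -8.4, -0.2]
finger_gap: 11.6
grip_force: 78.5
```

```bash
python3 st.py; python3 - <<'E'
from h import *
s=snap('scene','s6'); f=s['frame'][139:289,288:488]
cv2.imwrite('pics/s6c.png',cv2.cvtColor(cv2.resize(f,None,fx=4,fy=4,interpolation=cv2.INTER_CUBIC),cv2.COLOR_RGB2BGR))
E
```

```text
[647.46287702  11.16768678  92.20877081] [-1.00441299 -8.37284085 -0.1648014 ] [-1.47328932  0.12151619  0.04590669]
tip x 162.20581662362426 lat 0.1067274171689103
```

View pics/s6c.png

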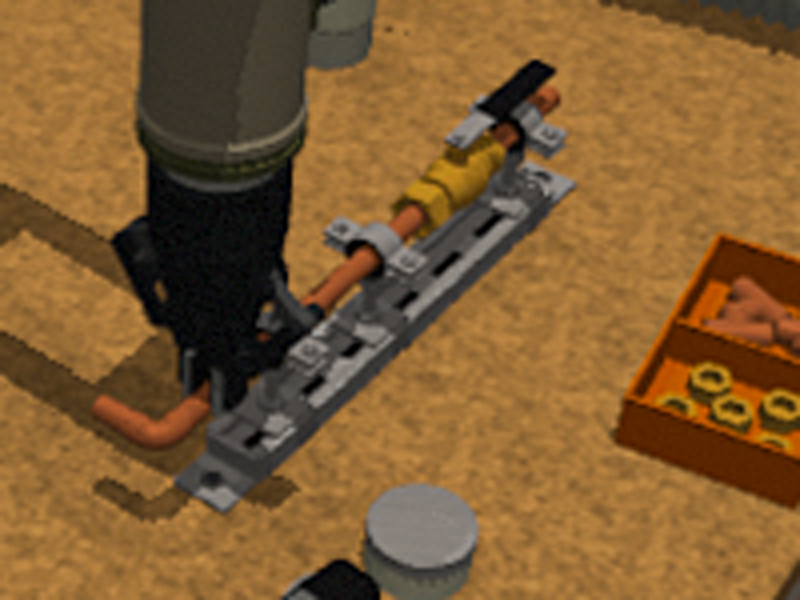

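The pipe runs through both rings into the nut at (405,215), bears on the stop with about 8 N, and is still gripped.

```bash
python3 -c "
from bench import r
print(r.hand_in())"
```

```text
the job is handed in; nothing more can be done
None
```

The slim pipe is through both clamps and home in the valve nut: it bears on the stop with about 8 N and is gripped at about 78 N. I handed the job in at about 14 s, and no verdict was returned.

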